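Press-check the tube hold-down springs and sort them

ROBOT

A 6-joint arm with a two-finger parallel gripper is mounted at the origin on the work surface. World frame = base frame: x ahead of the robot, y to its left, z up, the work surface at z = 0. Lengths are in mm, angles in rad, forces in N, time in s.
With the tool pointing down it reaches from about 325 to 875 mm from the base axis. Payload 4.4 kg.
Tool frame: the origin (TCP) lies on the centre line of the jaws, within the pads' length; the fingertips stand ahead of it and the grasp point (between the pads) lies 6 mm ahead of it (ctrl.tcp_to_tips is the z of the fingertips in the tool frame, in mm); z points along the fingers, y is the line along which they close (so a half turn about z gives the same grasp; the last joint's range is limited). The gripper opens to 85 mm and grips with 20 to 120 N. Pads are 22 mm wide; open, the fingers measure 114 mm over their backs; the gripper's body (76 mm by 85 mm) begins 54 mm behind the grasp point. The pads swing forward as they close: fully open they stand 13 mm farther back than shut.
Start: joints at [-1.448, 0.207, 1.542, -0, 1.393, -0.15], TCP at [154.909, -553.742, 256.282] pointing down, gripper open.
Joint ranges: [-2.73, 2.73], [-0.86, 2.22], [0.23, 2.46], [-1.11, 4.25], [0.08, 2.63], [-2.82, 2.82]. Speed limits (rad/s): [2.79, 2.79, 3.14, 3.14, 3.14, 3.14].

INTERFACE

Orientations are given as a 3x3 rotation matrix whose columns are the frame's x, y, z axes.
In Python, from plant import ctrl, sensors, optics gives the robot as it stands. Calls block until the motion is done:
- ctrl.move_ptp(position, orientation): joint-space move of the TCP to a pose.
- ctrl.move_l(position, rot=None, vel=150, threshold=None): straight line of the TCP; rot=None keeps the orientation; vel is the mean speed in mm/s. With threshold (N) it stops when the force on the tool has changed by that much, and returns True; else False.
- ctrl.set_joints(angles): joint-space move.
- ctrl.gripper_to(opening, force=None): finger opening in mm; force is the grip in N (None keeps the last); returns when the fingers have stopped.
- ctrl.hold(seconds).
- ctrl.solve_ik(position, orientation): joint angles nearest the present ones, or None.
- sensors.read_state(): the state.
- optics.grab_frame(name): name is "scene" or "top"; returns (picture, depth): 420x560x3 uint8, red, green, blue; 420x560 float32, mm along the optical axis (not along the pixel's ray), 0 where there is no reading.
- optics.camera_params(name): a dict with "mtx" (3x3 intrinsics, pixels), "R" (3x3) and "t" (3): a world point X has camera coordinates R X + t. Camera axes: x right, y down, z forward; pixel columns grow to the right and rows downward; lengths in mm; the calibration is good to about 2 mm. A picture is of the moment at which its call begins. camera_params takes no time and is no camera call.
A pose or a line that the arm cannot do raises ctrl.MotionError and nothing moves.
- ctrl.finish_job(): hands the job in; it is judged then, once.
The state is a dict: "t": time; "q": joint angles; "qvel": joint speeds; "tau": joint torques, N m; "eef_pos": TCP position; "eef_rot": TCP orientation; "force": force on the tool from outside, world axes, zero at the start; "wrist_torque": the same for the moment, N m; "grip_width": finger opening in mm; "grasp_force": force on a finger pad.
Only numpy, scipy, OpenCV 4.12 (cv2) and the standard library are available. Lean on these libraries where they do the work, as an engineer would, in place of code of your own. Each camera call takes 0.05 s, during which the arm holds its last target. There are 200 camera calls.

TASK

Check the two or three hold-down springs waiting on the card one by one, from left (+y) to right: turn each so that its foot drops fully home in the test nest, press its tongue at mid-span with closed fingers and about 8 N, hold that for a second and judge how far it sinks. If mid-span sinks less than about 3.5 mm the spring is good: stand it on its foot in the steel tray; if it sinks more it is soft: stand it on its foot in the slatted wooden crate. Do not press a tongue with more than about 15 N.

Things in the scene. Friction and masses are not known exactly. Their poses are not given: they have to be found in the camera images.
- mat: flat sheet of brown card, 170 x 600 mm, 1 mm thick, beyond the nest, where the springs wait in a row along its y; origin on the table; look only
- nest: fixed test nest: plate 164 x 126 mm, 14 mm high, with an 8 mm deep pocket whose floor is 6 mm above the table. The pocket has a spring's foot outline (with its side ear) plus 2 mm on every side, so a spring fits one way round only. Origin: centre of the underside, x along the pocket's length
- nest_seat (a point): point on the pocket floor where the origin of a fully seated spring lies; axes as the nest's: a seated spring's x and y axes run along these
- tray: fixed smooth-walled steel tray for the good springs, outside 270 (its x) x 140 (its y) x 30 mm high, walls 4 mm, floor about 4 mm thick; origin: centre of the underside. Tray and crate stand left and right of the nest, either way round
- crate: fixed slatted wooden crate for the soft springs, outside 270 (its x) x 140 (its y) x 30 mm high, walls 6 mm, floor about 6 mm thick; origin: centre of the underside
- clip_p: hold-down spring, waits left-hand in the row (left is +y) unless absent; stiffness unknown. 160 g. Plastic foot 8 mm thick: x -18..82, y -22..22 mm, plus side ear x -18..10, y 22..40 mm. At the origin a metal block 24 (x) x 26 (y) mm, top at z 52 mm: grip it across y. From its +x face the tongue juts out level. Origin: underside, below the block's centre; z up
- mid_p (a point): top of the tongue of clip_p at mid-span (small dark dot), 35 mm from its root, 47 mm along x from the clip's origin and 49 mm above its underside
- tongue_p (a joint): deflection of the tongue of clip_p: 0 when free (it sags under 0.006 by its weight), grows as it bends down, rad; steel strip 70 x 18 x 4 mm, pivots as if hinged at its root, springs back; mid-span sinks 35 mm per rad. Under 8 N at mid-span a good one sinks 1 to 2.5 mm, a soft one 5 to 9 mm (how the fingertips bear makes the spread)
- clip_q: hold-down spring, waits left-hand in the row (left is +y) unless absent; stiffness unknown. 160 g. Plastic foot 8 mm thick: x -18..82, y -22..22 mm, plus side ear x -18..10, y 22..40 mm. At the origin a metal block 24 (x) x 26 (y) mm, top at z 52 mm: grip it across y. From its +x face the tongue juts out level. Origin: underside, below the block's centre; z up
- mid_q (a point): top of the tongue of clip_q at mid-span (small dark dot), 35 mm from its root, 47 mm along x from the clip's origin and 49 mm above its underside
- tongue_q (a joint): deflection of the tongue of clip_q: 0 when free (it sags under 0.006 by its weight), grows as it bends down, rad; steel strip 70 x 18 x 4 mm, pivots as if hinged at its root, springs back; mid-span sinks 35 mm per rad. Under 8 N at mid-span a good one sinks 1 to 2.5 mm, a soft one 5 to 9 mm (how the fingertips bear makes the spread)
- clip_r: hold-down spring, waits middle in the row (left is +y) unless absent; stiffness unknown. 160 g. Plastic foot 8 mm thick: x -18..82, y -22..22 mm, plus side ear x -18..10, y 22..40 mm. At the origin a metal block 24 (x) x 26 (y) mm, top at z 52 mm: grip it across y. From its +x face the tongue juts out level. Origin: underside, below the block's centre; z up
- mid_r (a point): top of the tongue of clip_r at mid-span (small dark dot), 35 mm from its root, 47 mm along x from the clip's origin and 49 mm above its underside
- tongue_r (a joint): deflection of the tongue of clip_r: 0 when free (it sags under 0.006 by its weight), grows as it bends down, rad; steel strip 70 x 18 x 4 mm, pivots as if hinged at its root, springs back; mid-span sinks 35 mm per rad. Under 8 N at mid-span a good one sinks 1 to 2.5 mm, a soft one 5 to 9 mm (how the fingertips bear makes the spread)
- clip_s: hold-down spring, waits middle in the row (left is +y) unless absent; stiffness unknown. 160 g. Plastic foot 8 mm thick: x -18..82, y -22..22 mm, plus side ear x -18..10, y 22..40 mm. At the origin a metal block 24 (x) x 26 (y) mm, top at z 52 mm: grip it across y. From its +x face the tongue juts out level. Origin: underside, below the block's centre; z up
- mid_s (a point): top of the tongue of clip_s at mid-span (small dark dot), 35 mm from its root, 47 mm along x from the clip's origin and 49 mm above its underside
- tongue_s (a joint): deflection of the tongue of clip_s: 0 when free (it sags under 0.006 by its weight), grows as it bends down, rad; steel strip 70 x 18 x 4 mm, pivots as if hinged at its root, springs back; mid-span sinks 35 mm per rad. Under 8 N at mid-span a good one sinks 1 to 2.5 mm, a soft one 5 to 9 mm (how the fingertips bear makes the spread)
- clip_t: hold-down spring, waits right-hand in the row (left is +y) unless absent; stiffness unknown. 160 g. Plastic foot 8 mm thick: x -18..82, y -22..22 mm, plus side ear x -18..10, y 22..40 mm. At the origin a metal block 24 (x) x 26 (y) mm, top at z 52 mm: grip it across y. From its +x face the tongue juts out level. Origin: underside, below the block's centre; z up
- mid_t (a point): top of the tongue of clip_t at mid-span (small dark dot), 35 mm from its root, 47 mm along x from the clip's origin and 49 mm above its underside
- tongue_t (a joint): deflection of the tongue of clip_t: 0 when free (it sags under 0.006 by its weight), grows as it bends down, rad; steel strip 70 x 18 x 4 mm, pivots as if hinged at its root, springs back; mid-span sinks 35 mm per rad. Under 8 N at mid-span a good one sinks 1 to 2.5 mm, a soft one 5 to 9 mm (how the fingertips bear makes the spread)
- clip_u: hold-down spring, waits right-hand in the row (left is +y) unless absent; stiffness unknown. 160 g. Plastic foot 8 mm thick: x -18..82, y -22..22 mm, plus side ear x -18..10, y 22..40 mm. At the origin a metal block 24 (x) x 26 (y) mm, top at z 52 mm: grip it across y. From its +x face the tongue juts out level. Origin: underside, below the block's centre; z up
- mid_u (a point): top of the tongue of clip_u at mid-span (small dark dot), 35 mm from its root, 47 mm along x from the clip's origin and 49 mm above its underside
- tongue_u (a joint): deflection of the tongue of clip_u: 0 when free (it sags under 0.006 by its weight), grows as it bends down, rad; steel strip 70 x 18 x 4 mm, pivots as if hinged at its root, springs back; mid-span sinks 35 mm per rad. Under 8 N at mid-span a good one sinks 1 to 2.5 mm, a soft one 5 to 9 mm (how the fingertips bear makes the spread)
Mind the look-alikes: they are no part of the job. Leave any turquoise look-alike of the clip_q alone.

How it is judged:
By the outcome, as a careful person would: the job done as asked, in the order asked, and still so for the second after the job is handed in, with the robot touching nothing.
Of clip_p, clip_q only 1 to 1 are there at a start; the rules pass over those that are not, and their reading is None.
Of clip_r, clip_s only 1 to 1 are there at a start; the rules pass over those that are not, and their reading is None.
Of clip_t, clip_u, tape only 1 to 1 are there at a start; the rules pass over those that are not, and their reading is None.
At some moment in a run one of clip_p, clip_q, clip_r, clip_s, clip_t, clip_u may be knocked a few centimetres aside while the robot is not near it.
It also fails if it takes over 210 s, if anything falls off the work surface, if the arm or the gripper's body presses on something with over 40 N, if the wrist force passes 120 N, or if a joint passes its speed limit or range.

## Working session

There is one attempt and no reset: what is moved stays moved. The work goes in short steps, each a Python script; the robot and the scene stay as the last script left them, time stands still between calls to the robot, and variables do not carry over. Pictures are saved under pics/ and viewed, at most 14 in all, crops included, and the job is handed in when it is done.

```bash
ls; mkdir -p pics
python3 - <<'E'
from plant import ctrl, sensors, optics
import cv2,numpy as np
for n in("scene","top"):
    p,d=optics.grab_frame(n); cv2.imwrite(f"pics/{n}0.png",p[...,::-1]); np.save(f"{n}0.npy",d)
    c=optics.camera_params(n); print(n,c["mtx"].round(1).tolist(),c["R"].round(3).tolist(),c["t"].round(1))
print(ctrl.tcp_to_tips,sensors.read_state())
E
```

```text
pics
scene [[394.6, 0.0, 287.1], [0.0, 394.6, 206.0], [0.0, 0.0, 1.0]] [[0.385, 0.923, -0.008], [0.695, -0.295, -0.655], [-0.607, 0.247, -0.755]] [-276.8 -260.4 1520.8]
top [[502.5, 0.0, 281.3], [0.0, 502.5, 206.5], [0.0, 0.0, 1.0]] [[0.023, -0.999, 0.025], [-0.991, -0.026, -0.128], [0.129, -0.022, -0.991]] [  63.6  464.3 1278.2]
25.0 {'t': 0.1, 'q': array([-1.44846952e+00,  2.07351747e-01,  1.54280631e+00, -6.63611463e-06,
        1.39349724e+00, -1.50498912e-01]), 'qvel': array([-0.0006444 , -0.00145603, -0.00387006, -0.00271026, -0.00046565,
       -0.00267643]), 'tau': array([-7.19580385e-05, -3.84089649e+01, -2.92548215e+01, -2.25689428e-04,
        4.81877752e-03,  5.78735524e-06]), 'eef_pos': array([ 154.8463282 , -553.10641176,  255.23445488]), 'eef_rot': array([[ 9.63013064e-01,  2.69454582e-01, -2.58170415e-04],
       [ 2.69454535e-01, -9.63010937e-01,  2.04642788e-03],
       [ 3.02798435e-04, -2.04030197e-03, -9.99997873e-01]]), 'force': array([-0.23714177,  0.40219228, -0.1390053 ]), 'wrist_torque': array([ 0.02435408,  0.04363913, -0.01807095]), 'grasp_force': 0.0, 'grip_width': 85.2859118724452}
```

View pics/top0.png

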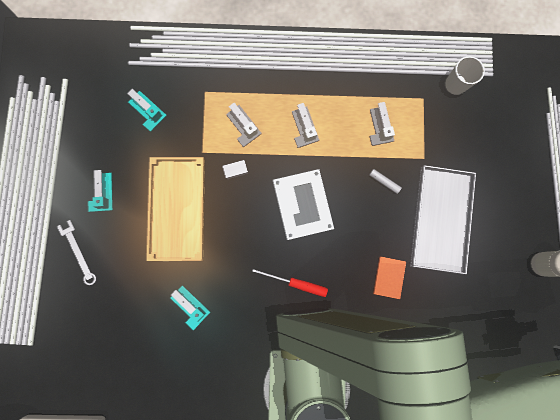

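View pics/scene0.png

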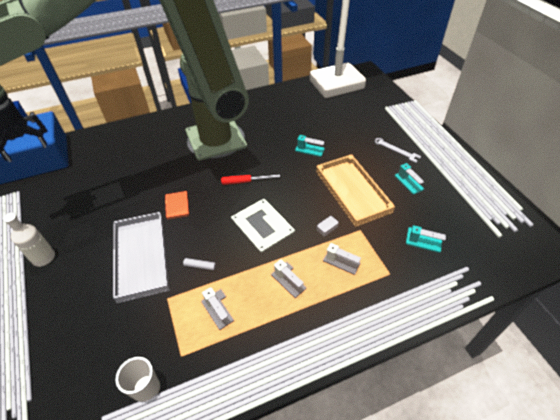

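The top view shows three springs on the card at about (243,122), (305,127) and (382,124). The nest is at (303,204), the wooden crate on the left (+y) at (176,209) and the steel tray on the right at (444,220). Next I'll look at enlarged crops.

Run:
```python
import cv2,numpy as np
t=cv2.imread("pics/top0.png"); 
def crop(x,y,w,h,s,n):
    c=cv2.resize(t[y:y+h,x:x+w],None,fx=s,fy=s,interpolation=cv2.INTER_CUBIC)
    for i in range(0,w,10): cv2.line(c,(i*s,0),(i*s,6 if (x+i)%50 else 14),(0,0,255),1)
    for i in range(0,h,10): cv2.line(c,(0,i*s),(6 if (y+i)%50 else 14,i*s),(0,0,255),1)
    cv2.imwrite(n,c)
crop(220,90,190,70,4,"pics/c1.png"); crop(260,160,80,90,6,"pics/c2.png")
```

```text
(no output)
```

View pics/c1.png

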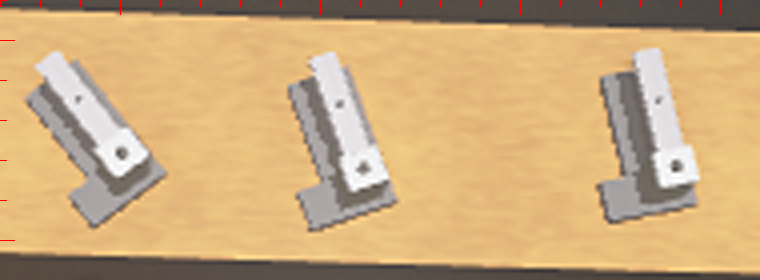

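View pics/c2.png

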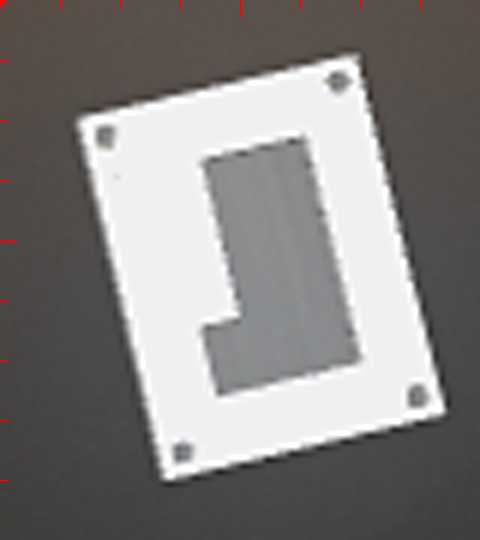

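The crops (4x, origin 220,90; 6x, origin 260,160) show each block's dark dot and mid-span dot. In c1 these are (122,153)/(78,99), (363,168)/(340,103) and (676,166)/(658,99). The nest plate and pocket corners are clear in c2, and the ear points to image left (+y) on both the pocket and the clips.

```bash
cat > h.py <<'E'
from plant import ctrl, sensors, optics
import cv2, numpy as np
C=optics.camera_params("top"); K,Rc,tc=C["mtx"],C["R"],C["t"]
def w(u,v,z):
    d=Rc.T@np.linalg.inv(K)@np.array([u,v,1.]); o=-Rc.T@tc
    return (o+d*(z-o[2])/d[2])[:2]
def px(P):
    p=K@(Rc@np.asarray(P,float)+tc); return p[:2]/p[2]
def uncrop(p,o,s): return (np.asarray(p,float)+.5)/s-.5+np.asarray(o)
def R2(a): return np.array([[np.cos(a),-np.sin(a)],[np.sin(a),np.cos(a)]])
def fit(src,dst):
    src,dst=np.array(src,float),np.array(dst,float); a,b=src-src.mean(0),dst-dst.mean(0)
    th=np.arctan2((a[:,0]*b[:,1]-a[:,1]*b[:,0]).sum(),(a*b).sum()); t=dst.mean(0)-R2(th)@src.mean(0)
    return th,t,(src@R2(th).T+t-dst)
E
python3 - <<'E'
from h import *
np.set_printoptions(precision=1,suppress=True)
for b,m in [((122,153),(78,99)),((363,168),(340,103)),((676,166),(658,99))]:
    B=w(*uncrop(b,(220,90),4),53);M=w(*uncrop(m,(220,90),4),50); v=M-B
    print("clip",B,np.linalg.norm(v),np.degrees(np.arctan2(v[1],v[0])))
f=lambda p,z:w(*uncrop(p,(260,160),6),z)
pl=[f(p,14) for p in[(80,118),(357,55),(445,412),(165,480)]]
th,t,r=fit([(82,63),(82,-63),(-82,-63),(-82,63)],pl); print("plate",np.degrees(th),t,r)
pk=[f(p,14) for p in[(203,158),(307,136),(361,361),(217,395),(240,317),(203,326)]]
src=[(84,24),(84,-24),(-20,-24),(-20,42),(12,24),(12,42)]
th2,t2,r2=fit(src,pk); print("pocket",np.degrees(th2),t2,r2.tolist())
print("seat in nest",R2(th).T@(t2-t))
for n,c in[("tray",[(425,167),(475,173),(466,273),(413,266)]),("crate",[(149,158),(204,157),(202,261),(147,260)])]:
    th,t,r=fit([(135,70),(135,-70),(-135,-70),(-135,70)],[w(*p,30) for p in c]);print(n,np.degrees(th),t,np.abs(r).max())
E
```

```text
clip [663.5 161.6] 47.09948636787089 39.552781848072726
clip [658.2   4.4] 46.8973787527695 19.38634283559951
clip [ 665.8 -200.7] 47.23750356418232 13.479876905919749
plate 14.601883889892536 [473.4  17.2] [[ 0.2  0.1]
 [ 0.1  0.4]
 [-0.7 -0.3]
 [ 0.3 -0.2]]
pocket 14.481418795886592 [444.8   0.1] [[-0.13435284739364306, 0.3126707704220024], [0.7440804531278218, -0.3609625796257312], [-0.6228277756901548, -1.1124961299569769], [-0.5748170174457528, -0.03520922350142541], [0.34762173586852896, -0.041255164122130594], [0.2402954515332567, 1.2372523267842794]]
seat in nest [-32.   -9.4]
tray -6.797493773737246 [ 440.5 -352.9] 5.0448031058795095
crate 1.7178785617844354 [450.4 348.4] 2.5845845236498235
```

```bash
cat >> h.py <<'E'
NEST=(np.radians(14.55),np.array([473.4,17.2])); SEAT=NEST[1]+R2(NEST[0])@np.array([-32,-9.])
TRAY=(np.radians(-6.8),np.array([440.5,-352.9])); CRATE=(np.radians(1.7),np.array([450.4,348.4]))
ZG=42.0   # TCP above clip underside when gripped
def rot(a): c,s=np.cos(a),np.sin(a); return np.array([[c,s,0],[s,-c,0],[0,0,-1.]])
def P(xy,z): return np.array([xy[0],xy[1],z])
S=sensors.read_state
def up(z=150):
    p=S()["eef_pos"].copy(); p[2]=z; ctrl.move_l(p,vel=200)
def pick(xy,a):
    ctrl.gripper_to(60); ctrl.move_ptp(P(xy,150),rot(a))
    ctrl.move_l(P(xy,75),vel=150); hit=ctrl.move_l(P(xy,ZG+1),vel=60,threshold=10)
    ctrl.gripper_to(15,40); s=S(); print("pick hit",hit,s["eef_pos"].round(1),"w",s["grip_width"].round(1),"F",s["grasp_force"].round(1))
    up(130); s=S(); print("lifted w",s["grip_width"].round(1),s["force"].round(1),s["t"])
def insert():
    ctrl.move_ptp(P(SEAT,130),rot(NEST[0])); ctrl.move_l(P(SEAT,ZG+24),vel=100); ctrl.hold(.2); print("F0",S()["force"].round(1))
    hit=ctrl.move_l(P(SEAT,ZG+6),vel=25,threshold=8); s=S(); print("insert hit",hit,s["eef_pos"].round(1),"seat z cmd",ZG+6,s["force"].round(1),s["t"])
    return hit
E
python3 - <<'E'
from h import *
for n,(th,t) in (("tray",TRAY),("crate",CRATE)):
    for k in (-85,0,85):
        for sgn in(1,-1):
            a=th+sgn*np.pi/2; o=t+R2(th)@np.array([k,0])-R2(a)@np.array([32,9.]); q=ctrl.solve_ik(P(o,50),rot(a)); q2=ctrl.solve_ik(P(o,130),rot(a)); print(n,k,sgn,o.round(),None if q is None else q.round(2),q2 is not None)
pick((663.5,161.6),np.radians(39.5)); insert()
p,d=optics.grab_frame("top"); cv2.imwrite("pics/ins1.png",cv2.resize(p[130:250,240:380,::-1],None,fx=5,fy=5,interpolation=cv2.INTER_CUBIC))
E
```

```text
tray -85 1 [ 361. -376.] [-0.97  0.36  1.83 -0.    0.95 -0.85] True
tray -85 -1 [ 351. -310.] [-0.91  0.27  1.96 -0.    0.91  2.35] True
tray 0 1 [ 446. -386.] [-0.86  0.48  1.65 -0.    1.01 -0.74] True
tray 0 -1 [ 435. -320.] [-0.79  0.4   1.78 -0.    0.97  2.47] True
tray 85 1 [ 530. -396.] [-0.77  0.6   1.45 -0.    1.09 -0.65] True
tray 85 -1 [ 520. -330.] [-0.71  0.52  1.58 -0.    1.04  2.55] True
crate -85 1 [375. 314.] [ 0.52  0.31  1.9  -0.    0.93  0.49] True
crate -85 -1 [355. 378.] [ 0.65  0.36  1.83 -0.    0.95 -2.52] True
crate 0 1 [460. 317.] [ 0.45  0.43  1.73 -0.    0.98  0.42] True
crate 0 -1 [440. 380.] [ 0.56  0.47  1.67 -0.    1.   -2.61] True
crate 85 1 [545. 319.] [ 0.39  0.55  1.54 -0.    1.05  0.36] True
crate 85 -1 [525. 383.] [ 0.5   0.58  1.49 -0.    1.07 -2.67] TrueTraceback (most recent call last):
  File "<stdin>", line 6, in <module>
  File "h.py", line 26, in pick
    ctrl.gripper_to(15,40); s=S(); print("pick hit",hit,s["eef_pos"].round(1),"w",s["grip_width"].round(1),"F",s["grasp_force"].round(1))
                                                                                  ^^^^^^^^^^^^^^^^^^^^^
AttributeError: 'float' object has no attribute 'round'
```

```bash
sed -i 's/s\["grip_width"\].round(1)/round(s["grip_width"],1)/g; s/s\["grasp_force"\].round(1)/round(s["grasp_force"],1)/g' h.py
python3 - <<'E'
from h import *
s=S();print(s["eef_pos"],s["grip_width"],s["grasp_force"],s["force"],s["t"])
up(130); s=S(); print(s["grip_width"],s["force"].round(1)); insert()
p,d=optics.grab_frame("top"); cv2.imwrite("pics/ins1.png",cv2.resize(p[130:250,240:380,::-1],None,fx=5,fy=5,interpolation=cv2.INTER_CUBIC))
E
```

```text
[664.04707132 161.66692706  43.70344777] 25.43811537456153 40.54519057273865 [-0.12901958  0.16127968  0.93297627] 5.3083
25.336900711232097 [-0.3 -0.4 -1.6]
F0 [-0.5  0.2 -2.2]
insert hit True [444.4   0.5  49.6] seat z cmd 48.0 [-1.  -0.2  4.1] 8.5667
```

View pics/ins1.png

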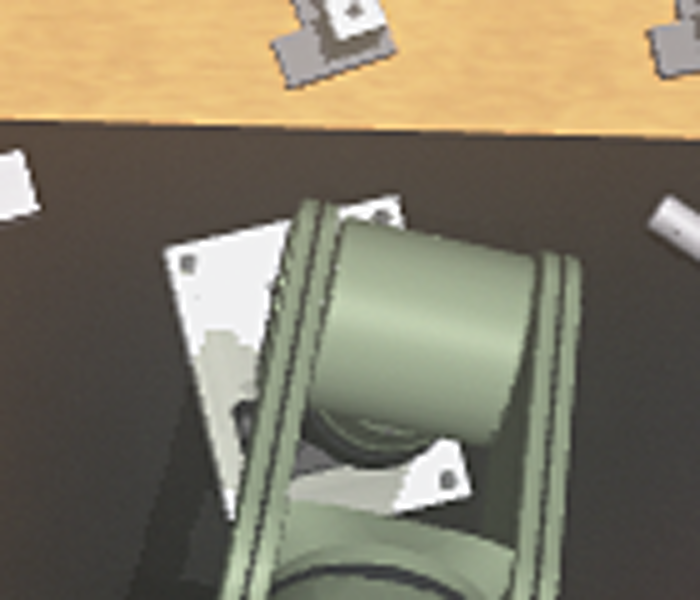

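The arm hides the nest, but the two waiting clips have not moved. The z reading points to the clip being seated or nearly so. I'll push down gently, release and look.

Run:
```python
from h import *
p=S()["eef_pos"].copy(); h=ctrl.move_l(P(SEAT,ZG+4),vel=15,threshold=10); s=S(); print(h,s["eef_pos"].round(1),s["force"].round(1))
ctrl.gripper_to(45); s=S(); print(s["eef_pos"].round(1),s["force"].round(1)); up(150)
ctrl.move_ptp(P((330,-160),200),rot(0))
p,d=optics.grab_frame("top"); np.save("top1.npy",d); cv2.imwrite("pics/top1.png",p[...,::-1]); cv2.imwrite("pics/seat1.png",cv2.resize(p[160:250,260:340,::-1],None,fx=6,fy=6,interpolation=cv2.INTER_CUBIC)); print(S()["t"])
```

```text
True [444.4   0.5  49.6] [-1.7  0.3  5.7]
[443.5   0.6  48.9] [-0.4  0.  -0.8]
10.675
```

View pics/seat1.png

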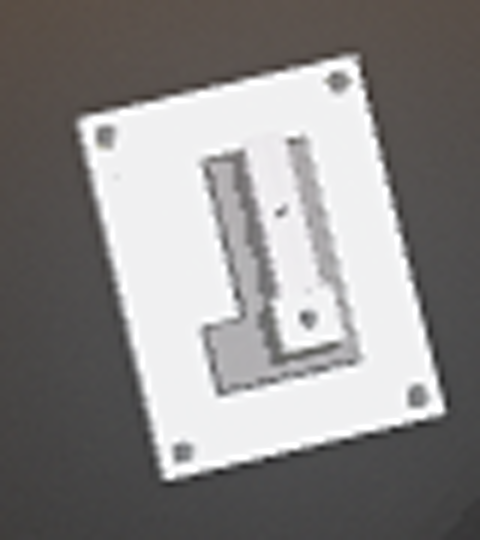

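The block and tongue are aligned with the pocket and the foot lies inside its outline (block dot at 308,317, mid dot at 282,211 in the crop). I'll check the height by depth and then press.

```bash
cat >> h.py <<'E'
def seatcheck(d,b,m):
    for n,p,z in(("block",b,58),("mid",m,55)):
        u,v=uncrop(p,(260,160),6); xy=w(u,v,z); r=d[int(v)-2:int(v)+3,int(u)-2:int(u)+3]; zc=np.median(r[r>0])
        X=Rc.T@(zc*np.linalg.inv(K)@np.array([u,v,1])-tc); print(n,xy.round(1),"depth z",X[2].round(1), "nominal",(SEAT+R2(NEST[0])@np.array([0 if n=="block" else 47,0])).round(1))
def press(target=8.,maxdown=14):
    xy=SEAT+R2(NEST[0])@np.array([47,0.]); ctrl.gripper_to(0,40); ctrl.move_ptp(P(xy,110),rot(NEST[0])); ctrl.move_l(P(xy,86),vel=80); ctrl.hold(.3)
    f0=np.mean([(ctrl.hold(.03),S()["force"][2])[1] for _ in range(5)]); log=[]; z=86.
    def rd(): s=S(); log.append((s["eef_pos"][2],s["force"][2]-f0)); return log[-1]
    while z>80-maxdown:
        z-=.3; ctrl.move_l(P(xy,z),vel=15); f=rd()[1]
        if f>target-.4: break
    t0=S()["t"]
    while S()["t"]-t0<1.4:
        ctrl.hold(.1); f=rd()[1]
        if f<target-.7: z-=.1; ctrl.move_l(P(xy,z),vel=10)
        if f>target+.7: z+=.1; ctrl.move_l(P(xy,z),vel=10)
    L=np.array(log); print(L.round(2).tolist(),S()["t"]); ctrl.move_l(P(xy,110),vel=80)
    return L
E
python3 - <<'E'
from h import *
seatcheck(np.load("top1.npy"),(308,317),(282,211)); press()
E
```

```text
block [4.456e+02 1.000e-01] depth z 59.8 nominal [4.447e+02 4.000e-01]
mid [491.2  11.7] depth z 56.2 nominal [490.2  12.3]
[[85.66, 0.09], [85.36, 0.66], [85.08, 1.07], [84.81, 0.07], [84.46, -0.59], [84.19, -0.54], [83.88, -0.33], [83.58, -0.89], [83.27, 1.02], [83.0, -0.1], [82.69, -0.54], [82.39, 0.58], [82.08, 0.73], [81.79, -0.01], [81.5, -0.09], [81.19, 0.63], [80.89, 0.43], [80.55, 0.19], [80.26, 0.62], [79.98, 0.58], [79.72, 0.04], [79.46, 0.08], [79.17, 1.33], [78.86, 2.32], [78.59, 2.78], [78.28, 1.81], [77.98, 3.44], [77.64, 2.94], [77.37, 3.36], [77.06, 5.27], [76.77, 4.29], [76.5, 4.79], [76.24, 4.8], [75.99, 5.9], [75.73, 6.78], [75.47, 5.95], [75.23, 6.95], [74.98, 7.85], [74.98, 7.33], [74.98, 7.15], [74.9, 7.8], [74.9, 7.67], [74.91, 8.13], [74.92, 8.21], [74.89, 7.55], [74.9, 7.87], [74.91, 8.27], [74.92, 8.61], [74.89, 6.64]] 24.1833
```

The tongue is first touched at TCP z ≈ 79.4, which confirms the foot is fully home. It sinks about 4.5 mm at the tips at 8 N, so mid-span sinks at least that much. This spring is soft and goes in the crate.

```bash
cat >> h.py <<'E'
def unnest():
    a=NEST[0]; ctrl.gripper_to(50); ctrl.move_ptp(P(SEAT,110),rot(a)); ctrl.move_l(P(SEAT,75),vel=150); h=ctrl.move_l(P(SEAT,ZG+6),vel=60,threshold=10)
    ctrl.gripper_to(15,40); s=S(); print("unnest",h,s["eef_pos"].round(1),"w",round(s["grip_width"],1)); ctrl.move_l(P(SEAT,75),vel=60); ctrl.move_l(P(SEAT,140),vel=150); s=S(); print("lift w",round(s["grip_width"],1),s["force"].round(1))
def place(box,k,floor):
    th,t=box; a=th+np.pi/2; o=t+R2(th)@np.array([k,0])-R2(a)@np.array([32,9.])
    ctrl.move_ptp(P(o,140),rot(a)); ctrl.move_l(P(o,ZG+floor+15),vel=120); h=ctrl.move_l(P(o,ZG+floor-3),vel=30,threshold=6); s=S(); print("place",h,s["eef_pos"].round(1),"exp z",ZG+floor+.7)
    ctrl.gripper_to(45); ctrl.hold(.2); up(150); print("t",S()["t"])
def shot(n,x,y,ww,hh,s):
    p,d=optics.grab_frame("top"); np.save("last.npy",d); cv2.imwrite("pics/last_full.png",p[...,::-1])
    cv2.imwrite(n,cv2.resize(p[y:y+hh,x:x+ww,::-1],None,fx=s,fy=s,interpolation=cv2.INTER_CUBIC)); return p,d
def moved(p):
    r=cv2.imread("pics/top0.png")[...,::-1]
    for n,(x,y) in {"2":(288,98),"3":(365,97)}.items():
        m=cv2.matchTemplate(np.ascontiguousarray(p[y-20:y+72,x-20:x+58]),np.ascontiguousarray(r[y:y+52,x:x+38]),cv2.TM_CCOEFF_NORMED); _,v,_,l=cv2.minMaxLoc(m); print("clip",n,"shift",l[0]-20,l[1]-20,round(v,3))
E
python3 - <<'E'
from h import *
unnest(); place(CRATE,85,6)
ctrl.move_ptp(P((400,150),200),rot(0.3))
p,d=shot("pics/a2.png",140,85,280,185,2); moved(p)
E
```

```text
unnest False [4.451e+02 4.000e-01 4.840e+01] w 25.6
lift w 25.7 [ 0.4 -0.  -1.7]
place True [545.5 319.3  48.3] exp z 48.7
t 31.875
clip 2 shift 0 0 1.0
clip 3 shift -1 -9 0.505
```

View pics/a2.png

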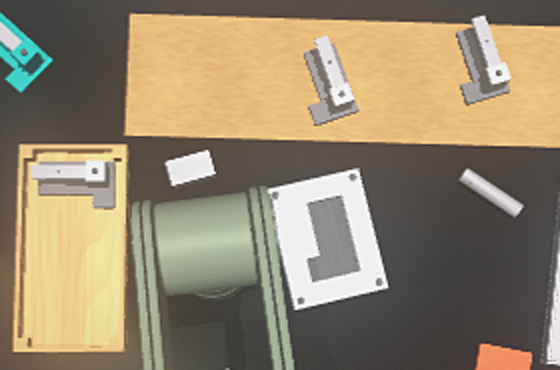

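The first spring stands in the crate. The right-hand clip has been knocked and its block dot is now near (498,73) in this 2x crop, so I'll re-measure it later. The middle clip is unchanged, so I'll take it next.

Run:
```python
from h import *
pick((658.2,4.4),np.radians(19.4)); insert()
h=ctrl.move_l(P(SEAT,ZG+4),vel=15,threshold=10); s=S(); print(h,s["eef_pos"].round(1),s["force"].round(1))
ctrl.gripper_to(45); up(150)
press()
```

```text
pick hit False [658.8   4.4  43.7] w 25.5 F 41.1
lifted w 25.6 [-1.3  0.5 -2.4] 36.6917
F0 [ 0.8  0.3 -2.6]
insert hit True [444.3   0.5  49.6] seat z cmd 48.0 [-0.3 -0.1  3.6] 39.175
True [444.4   0.6  49.6] [-0.7 -0.1  4.2]
[[85.65, -0.99], [85.37, -0.63], [85.05, -0.63], [84.78, -0.99], [84.49, -0.47], [84.16, 0.35], [83.88, -0.35], [83.58, 0.08], [83.26, -0.11], [82.97, -0.55], [82.68, -0.35], [82.37, -0.38], [82.09, -0.96], [81.78, -1.29], [81.46, 0.0], [81.19, 0.01], [80.87, -1.13], [80.58, -0.37], [80.28, -0.66], [80.04, -0.18], [79.83, -0.07], [79.55, 1.29], [79.29, 2.64], [79.02, 4.01], [78.76, 6.26], [78.59, 7.4], [78.43, 6.5], [78.23, 7.92], [78.22, 7.47], [78.24, 8.05], [78.23, 8.28], [78.23, 8.14], [78.23, 7.51], [78.24, 8.67], [78.22, 7.26], [78.15, 7.5], [78.15, 7.96], [78.17, 7.88], [78.19, 7.87], [78.17, 8.02]] 50.5917
```

Contact is again at about 79.7, so the clip is seated. It sinks about 1.5 mm at 8 N, so it is good and goes in the tray.

Run:
```python
from h import *
unnest(); place(TRAY,60,4)
ctrl.move_ptp(P((330,-160),200),rot(0))
p,d=shot("pics/a3.png",355,80,130,110,6); cv2.imwrite("pics/a3t.png",cv2.resize(p[85:285,280:490,::-1],None,fx=3,fy=3))
```

```text
unnest False [4.452e+02 4.000e-01 4.840e+01] w 25.4
lift w 25.8 [-0.8  0.4 -2.2]
place True [ 505.4 -393.1   46.4] exp z 46.7
t 58.5917
```

View pics/a3.png

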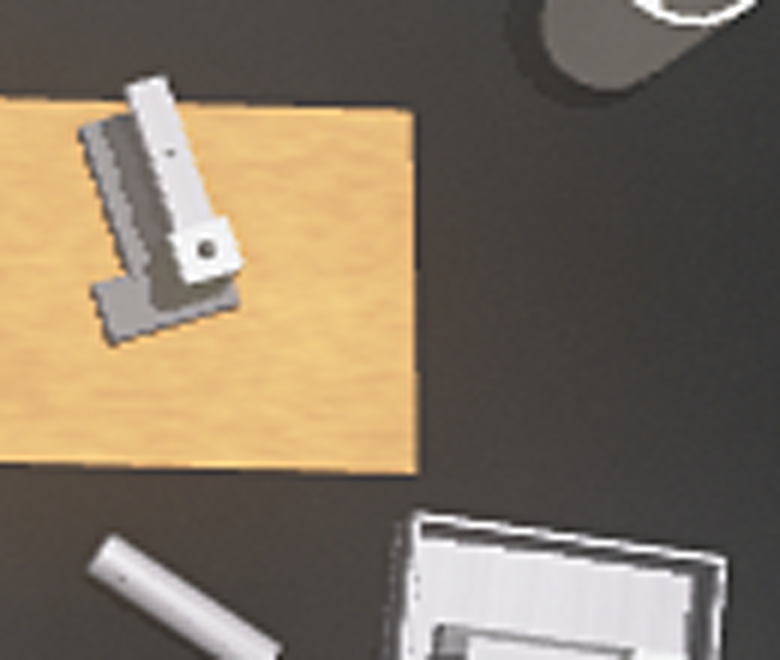

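View pics/a3t.png

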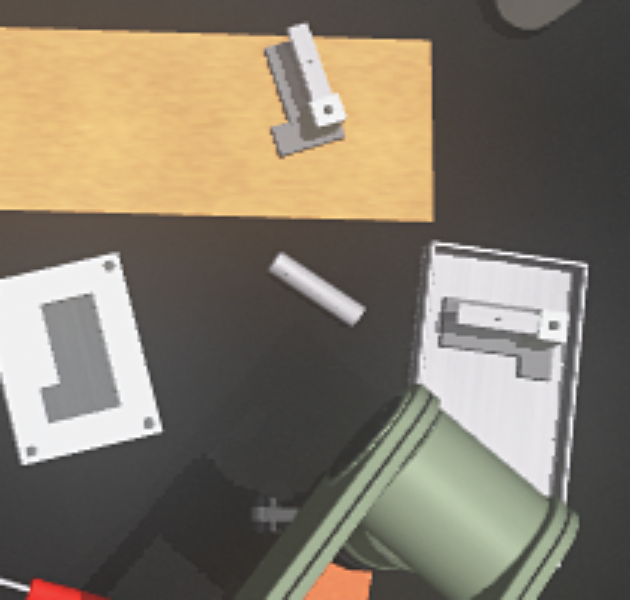

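The good spring stands in the tray, clear of the walls. The third clip's block dot is at (207,249) and its mid dot at (170,153) in the 6x crop (origin 355,80).

Run:
```python
from h import *
B=w(*uncrop((207,249),(355,80),6),53);M=w(*uncrop((170,153),(355,80),6),50); v=M-B; a=np.arctan2(v[1],v[0]); print(B,np.linalg.norm(v),np.degrees(a))
pick(B,a); insert()
h=ctrl.move_l(P(SEAT,ZG+4),vel=15,threshold=10); s=S(); print(h,s["eef_pos"].round(1),s["force"].round(1))
ctrl.gripper_to(45); up(150)
press()
```

```text
[ 692.9722499  -202.05420089] 46.678989616800415 19.35150079722475
pick hit False [ 693.5 -202.3   43.8] w 25.2 F 40.5
lifted w 25.9 [-1.2  0.1 -1.7] 64.0333
F0 [ 0.4  0.4 -2.4]
insert hit True [444.4   0.5  49.7] seat z cmd 48.0 [0.1 0.6 3.2] 66.8667
True [444.4   0.5  49.6] [-0.9  0.1  4.1]
[[85.64, 0.09], [85.33, -0.65], [85.06, 0.32], [84.78, 0.51], [84.47, 0.11], [84.19, 0.01], [83.88, 0.39], [83.58, 0.2], [83.28, 0.28], [82.98, 0.42], [82.67, 1.13], [82.38, 0.06], [82.07, 0.41], [81.78, -0.38], [81.49, 0.5], [81.17, 0.6], [80.87, -0.03], [80.58, 1.18], [80.28, 0.1], [79.99, 0.26], [79.73, 0.84], [79.45, 0.38], [79.16, 1.35], [78.87, 1.26], [78.58, 2.54], [78.27, 2.4], [77.97, 2.5], [77.68, 2.65], [77.38, 3.91], [77.05, 3.36], [76.78, 4.77], [76.45, 4.74], [76.19, 4.82], [75.91, 6.06], [75.65, 5.18], [75.4, 7.51], [75.12, 6.55], [74.89, 6.55], [74.63, 7.55], [74.36, 8.34], [74.39, 7.96], [74.41, 7.4], [74.38, 7.65], [74.4, 7.75], [74.4, 8.14], [74.39, 7.18], [74.31, 8.07], [74.3, 6.56], [74.23, 7.85]] 81.2333
```

It sinks about 5 mm, so this one is soft and goes in the crate.

Run:
```python
from h import *
unnest(); place(CRATE,-20,6)
ctrl.move_ptp(P((400,0),300),rot(0))
p,d=shot("pics/fin.png",130,80,360,200,2)
```

```text
unnest False [4.451e+02 4.000e-01 4.840e+01] w 25.4
lift w 25.5 [ 0.1  0.6 -1.1]
place True [440.4 316.2  48.3] exp z 48.7
t 88.8583
```

View pics/fin.png

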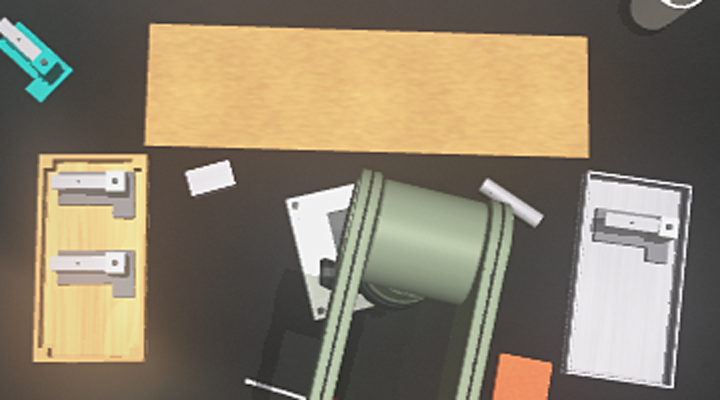

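The card is empty. Two springs stand in the crate at (95,190) and (95,270), and one stands in the tray at (637,230).

```bash
python3 -c "
from h import *
print(ctrl.finish_job())"
```

```text
the job is handed in; nothing more can be done
None
```

I handed the job in at about 89 s: the left and right springs were soft (about 4.5 and 5 mm at 8 N, at the fingertips) and stand in the crate, and the middle one was good (about 1.5 mm) and stands in the tray.

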